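# Lock the articulator's set screw with its lever locknut

## Task

Lock the setting of the articulator's adjusting screw: take the blue holding key from its tray, drop it right down over the screw's brass flats with its handle on the ledge and against the blue stop post, then swing the red-tipped locknut lever clockwise all the way to its stop while the key keeps the screw from turning. Then lift the key off and lay it back, base down, in its tray, with the lever left tight; do not move the other things on the bench.

Things in the scene. Friction and masses are not known exactly. Their poses are not given: they have to be found in the camera images.
- screw_seat (a point): Where the key seats: on the screw's axis, on top of its brass collar. z points out along the axis, which leans 30 deg from vertical (to the stand's -y); x runs along the flats and is the way the key's handle must point; y points up the slope. On the seat stands a brass tang 24 (x) by 12 (y) by 15 mm high, its top edges and ends rounded to 6 mm radius. The aluminium plate lies 24 mm below the seat.
- ledge (a point): Centre of the top of the ledge that carries the key's handle, 94 mm along x from the seat and 1 mm below it; 14 mm (x) by 40 mm (y). Axes as the stand's, not sloping.
- stop_top (a point): Top of the blue round stop post (diameter 10 mm) that holds the handle, rounded; in the seat's frame at x 94, y -14.5, 19 mm above the seat. The handle goes on its +y (uphill) side, with a 2.5 mm gap when straight; let go, it leans on the post.
- stand: Fixed stand, origin on the table under the screw plate: dark base 210 x 340 mm, z up. The sloping screw plate is over its origin and faces its -y side. On its +y side, from 125 mm on, stands the articulator: plaster casts under an aluminium arm, 142 mm high.
- screw (a joint): Turn of the inner screw, rad; 0 at the start, positive clockwise seen from above. It turns easily (0.06 N m), and goes round with the locknut unless the key holds it; the seated key leaves about 0.17 rad of slack before it stands firm.
- locknut (a joint): Turn of the locknut on the screw, rad: clockwise seen from above tightens it and grows; starts at 0 to 0.25, hard stop at 1.2. It drags on the screw with a constant 0.22 N m (about 3 N at the lever's grip) and stays where it is left.
- lever_grip (a point): Where to take the locknut's lever: on the axis of its red round grip (diameter 14 mm, parallel to the screw, from 28 mm below to 14 mm above this point), 75 mm from the screw's axis, 14 mm above the seat. Seen in the seat's frame it is 250 deg round from x (anticlockwise) at joint 0, and 181 deg at the stop. The lever's steel rod passes below, its top 23 mm under this point.
- key_grip (a point): Where to take the loose holding key (about 160 g): centre of its blue upright grip fin, 36 mm (x) by 12 mm thick (y), top 14 mm above, foot 22 mm below. x points along the handle, z up; the key's base is 32 mm below. Slotted head centred 42 mm back (-x). Handle bar 14 mm wide, 10 mm thick, level with the base, ends 66 mm ahead (+x). Centre of mass about 10 mm behind this point.
- key_socket (a point): Centre of the key head's slot, at its base; same axes as key_grip, from which it lies at x -42, z -32 mm. Head 44 x 34 mm, 14 mm high; the slot goes right through, 26.5 mm (x) by 14.5 mm (y). It meets screw_seat when the key is seated.
- key: The whole holding key; its origin is the same point as key_socket.
- tray: Fixed grey open tray, 210 mm (x) by 120 mm (y), walls 18 mm high and 4 mm thick, floor 4 mm thick; origin at the centre of its underside. The key lies in it at the start, base down, its handle roughly along the tray's +x.
- tooth_card_a: Bystander: black strip of white teeth, 75 x 26 x 12 mm, origin under its centre.
- tooth_card_b: Bystander: black strip of white teeth, 75 x 26 x 12 mm, origin under its centre; near the stand.
- mixing_bowl: Bystander: green bowl, 110 mm across, 60 mm high.
- bottle: Bystander: amber bottle, 52 mm across, 110 mm high.
- stone_cast: Bystander: round plaster cast with teeth, 60 mm across, 29 mm high.
- wax_knife: Bystander: spatula with a wooden handle, 170 mm long, lying flat.
- brush_cup: Bystander: white cup, 64 mm across, 80 mm high.

How it is judged:
On the way, in this order (a step that is already met when the one before it is completed fails the run):
1. the holding key is seated over the screw's flats (within 6 mm and 0.12 rad of the axis), the locknut not yet tight, the screw not turned (distance between key_socket and screw_seat below 0.006 m and angle between the z axis of key_socket and the z axis of screw_seat, either way round below 0.12 rad and value of joint locknut below 0.6 rad and value of joint screw between -0.3 and 0.3 rad), for 0.2 s.
2. the locknut is tight with the key still seated on the screw (distance between key_socket and screw_seat below 0.006 m and angle between the z axis of key_socket and the z axis of screw_seat, either way round below 0.12 rad and value of joint locknut above 1 rad and value of joint screw between -0.3 and 0.3 rad), for 0.2 s.
At the end, for the whole second after the job is handed in: Locknut tight (above 1.0 of 1.2 rad), screw within 0.3 rad of where it started, key at rest in the tray: its grip point within 90 mm (x) and 50 mm (y) of the tray's centre and below 45 mm, base down within 0.25 rad (value of joint locknut above 1 rad and value of joint screw between -0.3 and 0.3 rad and x of key_grip in the frame of tray between -0.09 and 0.09 m and y of key_grip in the frame of tray between -0.05 and 0.05 m and height (world z) of key_grip below 0.045 m and angle between key_grip's own z axis and vertical below 0.25 rad and linear speed of key below 0.02 m/s); the robot touches nothing.
It fails at once if the screw has been turned more than 0.5 rad (value of joint screw above 0.5 rad or value of joint screw below -0.5 rad).
It fails at once if another thing on the bench was moved more than 40 mm (distance of any of tooth_card_a, tooth_card_b, mixing_bowl, bottle, stone_cast, wax_knife, brush_cup from where it was at the start of the episode above 0.04 m).
It also fails if it takes over 58 s, if anything falls off the work surface, if the arm or the gripper's body presses on something with over 40 N, if the wrist force passes 120 N, or if a joint passes its speed limit or range.

## Robot

A 7-joint arm with a two-finger parallel gripper is mounted at the origin on the work surface. World frame = base frame: x ahead of the robot, y to its left, z up, the work surface at z = 0. Lengths are in m, angles in rad, forces in N, time in s.
With the tool pointing down it reaches from about 0.4 to 0.85 m from the base axis. Payload 10.4 kg.
Tool frame: the origin (TCP) lies at the very end of the fingers, on their centre line; the grasp point (between the pads) lies 19 mm behind it; x points along the fingers, z is the direction in which the jaws open and shut, and the axes are right-handed (so a half turn about x gives the same grasp; the last joint's range is limited). The gripper opens to 85 mm and grips with 20 to 120 N. Pads are 22 mm wide; open, the fingers measure 114 mm over their backs; the gripper's body (76 mm by 85 mm) begins 54 mm behind the grasp point. The pads swing forward as they close: fully open they stand 13 mm farther back than shut.
Start: joints at [1.219, 0.332, -0.065, 1.46, 0.022, 1.35, -0.088], TCP at [0.202, -0.592, 0.2] pointing down, gripper open.
Joint ranges: [-2.6, 2.6], [-0.5, 2.12], [-1.47, 1.34], [0.16, 2.42], [-1.27, 4.41], [0.06, 2.06], [-2.6, 2.6]. Speed limits (rad/s): [2.22, 2.22, 2.79, 2.79, 3.14, 3.14, 3.14].

## Interface

Orientations are given as a unit quaternion [x, y, z, w].
In Python, from workcell import telemetry, viewer, manip, spot_in, mark_of gives the robot as it stands. The module is installed in compiled form; this text tells all that it offers.
- The arm moves only by the shell command python3 -m crank 'ROWS' [FORCE]. ROWS is JSON, a list of rows, each a list of 3 entries, a list of its own where there are three numbers: the closure, from 0 (fully open) to 1 (shut), then the shift along the world's x, y, z in cm, then the turn, a rotation vector about the world's x, y, z in rad. A call has 1 to 12 rows; each row shifts and turns the commanded pose from where the row before left it; what a row does not reach is not made up. A row lasts 1/12 s, in which the tool goes at most 41.7 mm and 7.16 degrees, less where a joint would pass 70% of its speed; a pose out of reach is approached as far as the arm can. A call with a gripper value outside its range is refused whole. The fingers move at their own pace and stop on an object; FORCE is the grip in N (left out, the last holds). Time passes only in rows, so rows that do not move let the fingers close. It gives the time, the measured TCP pose, the force and the opening at its end, in the units of the state.
- telemetry.get_obs(): the state, without advancing time (a new reading comes with each control period).
- viewer.camera(name): name is "side" or "top" or "wrist"; returns a dict with "frame" (480x640x3 uint8, red, green, blue), "intrinsics" (3x3 intrinsics, pixels), "k1" (the pictures are not rectified: a ray, as slopes to the right and down, at radius r is drawn at 1 + k1 r^2 times it, then the intrinsics apply), "cam_to_world" (4x4, takes a point from camera to world coordinates). Camera axes: x right, y up, looking along -z (the intrinsics and any distortion apply to the point x, -y, -z); pixel columns grow to the right and rows downward; lengths in m; the calibration is good to about 2 mm. A picture is of the moment at which its call begins. There is no depth.
- manip.hand_in(): hands the job in, once; it reports no verdict.
Trained networks look in a picture, given as the dict that the camera call returned (one of the last four; its "shot" number tells which), for a name from the list of things; names that differ only in an ending like _2 or _b are one class to them, and where a whole thing is asked for, a point or a joint stands for the part that bears it (a point fixed in the world has none). Each returns a list of dicts, best first, with "conf" (0 to 1); they miss things now and then, are a little off and sometimes report something else, mostly with a low value. They report only what shows in the picture. A call takes as long as a camera call.
- spot_in(thing, picture): "location" ([x, y, z] in m, in the coordinates of the camera as it stood for that picture, good to about 4 mm: the middle of the surface that is visible of it).
- mark_of(thing, picture): "location" ([x, y, z] in m, in the coordinates of the camera as it stood for that picture, good to about 4 mm: a listed point, or the origin of a listed thing).
The state is a dict: "clock": time; "joint_pos": joint angles; "joint_velocities": joint speeds; "tau": joint torques, N m; "position": TCP position; "ee_rot": TCP orientation; "ft_force": force on the tool from outside, world axes, zero at the start; "torque": the same for the moment, N m; "grip_width": opening from 0.0 (shut) to 1.0 (fully open).
Only numpy, scipy, OpenCV 4.12 (cv2) and the standard library are available. Lean on these libraries where they do the work, as an engineer would, in place of code of your own. Each camera call takes 0.05 s, during which the arm holds its last target. There are 200 camera calls.

## Working session

There is one attempt and no reset: what is moved stays moved. The work goes in short steps, Python scripts to look and compute and a shell command to move; the robot and the scene stay as the last step left them, time stands still between calls to the robot, and variables do not carry over. Pictures are saved under pics/ and viewed, about 8 in all and at most 12, crops included, and the job is handed in when it is done.

```bash
mkdir -p pics; cat > h.py <<'E'
import numpy as np, cv2
from workcell import telemetry, viewer, manip, spot_in, mark_of
from scipy.spatial.transform import Rotation as R
def cam(n,save=None):
    c=viewer.camera(n)
    if save: cv2.imwrite(f'pics/{save}.png',c['frame'][:,:,::-1])
    return c
def w(c,p): return (c['cam_to_world']@np.r_[p,1])[:3]
def marks(c,names,f=mark_of):
    for n in names:
        r=f(n,c); print(n,[(np.round(w(c,d['location']),4).tolist(),round(d['conf'],2)) for d in r[:2]])
def proj(c,p):
    q=np.linalg.inv(c['cam_to_world'])@np.r_[p,1]; s=np.array([q[0],-q[1]])/-q[2]
    s=s*(1+c['k1']*(s@s)); return (c['intrinsics']@np.r_[s,1])[:2]
def st():
    o=telemetry.get_obs(); print(round(o['clock'],2),np.round(o['position'],4),np.round(R.from_quat(o['ee_rot']).as_matrix(),3).tolist(),np.round(o['ft_force'],1),np.round(o['joint_pos'],2),o['grip_width'])
E
python3 - <<'E'
from h import *
st()
N=['screw_seat','ledge','stop_top','stand','lever_grip','key_grip','key_socket','tray','tooth_card_a','mixing_bowl','bottle','stone_cast','wax_knife','brush_cup']
a=cam('top','top'); b=cam('side','side')
print('TOP');marks(a,N);print('SIDE');marks(b,N[:8])
cv2.imwrite('pics/both.png',cv2.resize(np.hstack([a['frame'],b['frame']])[:,:,::-1],(800,300),interpolation=cv2.INTER_AREA))
E
```

```text
0.0 [ 0.2017 -0.5911  0.1987] [[-0.001, 0.946, 0.323], [0.001, 0.323, -0.946], [-1.0, -0.0, -0.001]] [ 0.4 -0.1  0. ] [ 1.22  0.33 -0.06  1.46  0.02  1.35 -0.09] 1.0020573375697324
TOP
screw_seat [([0.5147, 0.1269, 0.0964], 0.56)]
ledge [([0.6141, 0.1166, 0.0987], 0.93)]
stop_top [([0.6105, 0.0946, 0.1078], 0.75)]
stand [([0.5187, 0.1354, -0.0016], 0.95)]
lever_grip [([0.4823, 0.0636, 0.0738], 0.76)]
key_grip [([0.549, -0.1772, 0.039], 0.78), ([0.5138, 0.1264, 0.096], 0.48)]
key_socket [([0.5077, -0.1917, 0.0034], 0.76)]
tray [([0.5298, -0.1895, 0.0045], 0.93), ([0.5163, 0.1259, 0.0981], 0.71)]
tooth_card_a [([0.5933, -0.2682, -0.0015], 0.94), ([0.6825, 0.1315, 0.0014], 0.93)]
mixing_bowl [([0.7837, -0.1766, 0.0011], 0.76), ([0.5192, 0.1362, -0.0009], 0.3)]
bottle [([0.7097, -0.3207, 0.0048], 0.78), ([0.7885, -0.1752, 0.0004], 0.26)]
stone_cast [([0.3762, 0.0025, 0.0002], 0.78), ([0.7134, -0.3229, 0.0051], 0.47)]
wax_knife [([0.6028, -0.4755, 0.0009], 0.82), ([0.5311, -0.1902, 0.0006], 0.47)]
brush_cup [([0.4216, -0.4927, 0.0012], 0.68)]
SIDE
screw_seat [([0.5197, 0.1287, 0.1009], 0.66), ([0.7117, -0.3243, 0.0007], 0.31)]
ledge [([0.6139, 0.1184, 0.094], 0.87), ([0.5913, -0.2692, -0.0043], 0.72)]
stop_top []
stand [([0.5172, 0.137, 0.0036], 0.76)]
lever_grip [([0.4841, 0.0619, 0.0732], 0.79)]
key_grip [([0.5473, -0.1784, 0.0304], 0.67)]
key_socket [([0.5057, -0.1909, 0.0027], 0.77)]
tray [([0.5284, -0.1916, -0.0019], 0.73)]
```

View pics/top.png

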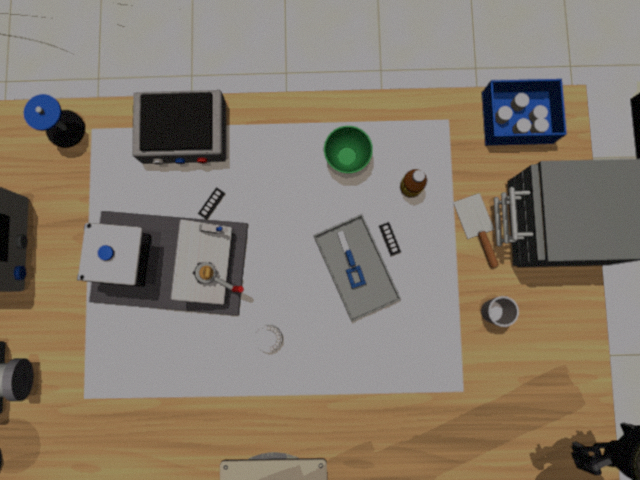

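View pics/side.png

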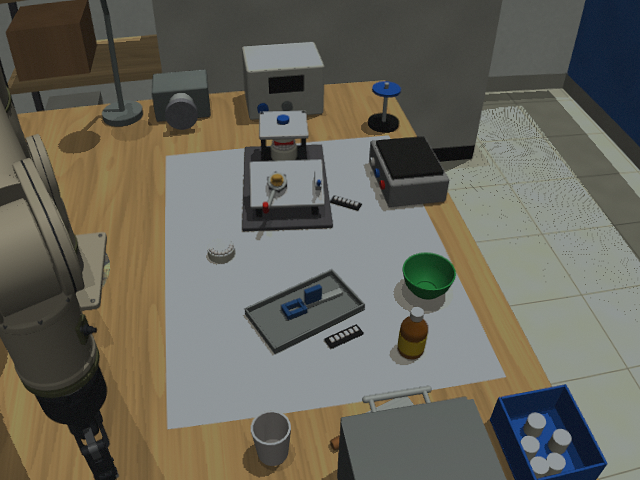

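The top view shows the key in its tray at about (350,265), the screw at (207,272), the lever tip at (238,289) and the ledge and post at (217,229). The networks agree with this, so I'm moving above the key for a closer look.

```bash
python3 -m crank '[[0,[2.5,3,0],[0,0,0]],[0,[2.5,3,0],[0,0,0]],[0,[2.5,3,0],[0,0,0]],[0,[2.5,3,0],[0,0,0]],[0,[2.5,3,0],[0,0,0]],[0,[2.5,3,0],[0,0,0]],[0,[2.5,3,0],[0,0,0]],[0,[2.5,3,0],[0,0,0]],[0,[2.5,3,0],[0,0,0]],[0,[2.5,3,0],[0,0,0]],[0,[2.5,3,0],[0,0,0]],[0,[2.5,3,0],[0,0,0]]]' 40
python3 -m crank '[[0.4,[2.1,2.5,0],[0,0,0]],[0.4,[2,2,0],[0,0,0]],[0.4,[0,0,0],[0,0,0]],[0.4,[0,0,0],[0,0,0]],[0.4,[0,0,0],[0,0,0]]]'
python3 - <<'E'
from h import *
st()
c=cam('wrist','w1'); marks(c,['key_grip','key_socket','tray'])
E
```

```text
clock: 2.2
position: [0.5028, -0.2299, 0.1999]
ee_rot: [0.411, 0.575, -0.412, 0.575]
ft_force: [0.8, -1.1, 0.3]
grip_width: 1.001
clock: 2.62
position: [0.5425, -0.1871, 0.1994]
ee_rot: [0.411, 0.575, -0.412, 0.575]
ft_force: [-0.6, 0.1, 0.3]
grip_width: 0.6
2.62 [ 0.5425 -0.1871  0.1994] [[-0.0, 0.947, 0.323], [-0.0, 0.323, -0.947], [-1.0, -0.001, 0.0]] [-0.6  0.1  0.3] [ 0.61  0.25 -0.42  1.58  0.11  1.33 -1.07] 0.5999373626282548
key_grip [([0.5468, -0.1776, 0.0331], 0.86)]
key_socket [([0.5084, -0.1892, 0.006], 0.64), ([0.602, -0.4804, 0.0055], 0.38)]
tray [([0.7113, -0.3224, -0.0002], 0.71)]
```

View pics/w1.png

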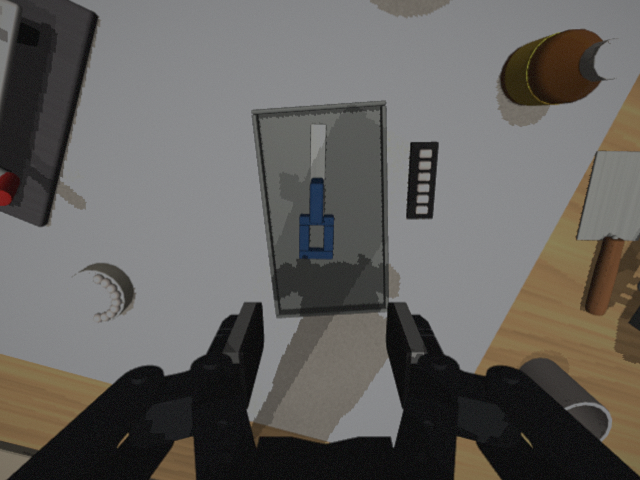

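The wrist view shows the handle tip at (318,125), the fin top at about (317,181) and the head's near edge at (316.5,259), with the key nearly vertical in the picture. I'll compute its pose from those pixels.

```bash
cat >> h.py <<'E'
def onz(c,uv,z):
    K=c['intrinsics']; d=(np.linalg.inv(K)@np.r_[uv,1])[:2]; s=d.copy()
    for _ in range(20): s=d/(1+c['k1']*(s@s))
    M=c['cam_to_world']; v=M[:3,:3]@np.array([s[0],-s[1],-1]); o=M[:3,3]
    return o+v*(z-o[2])/v[2]
E
python3 - <<'E'
from h import *
c=cam('wrist')
f=c['frame'].astype(int); m=((f[:,:,2]-f[:,:,0]>35)).astype(np.uint8); m[:, :280]=0;m[:,350:]=0;m[300:]=0
ys,xs=np.nonzero(m); print(xs.min(),xs.max(),ys.min(),ys.max())
a=onz(c,(318,125),.014); b=onz(c,(316.5,259),.018)
for uv,z in [((318,125),.014),((316.5,259),.018),((317,179),.05)]: print(onz(c,uv,z).round(4))
d=a-b; print('yaw',np.degrees(np.arctan2(d[1],d[0])),np.hypot(*d[:2]))
u=d[:2]/np.hypot(*d[:2]); print('grip from tip',a[:2]-.066*u,'from head',b[:2]+.064*u)
st()
E
```

```text
299 332 183 257
[ 0.6104 -0.1585  0.014 ]
[ 0.4876 -0.1978  0.018 ]
[ 0.5693 -0.1719  0.05  ]
yaw 17.751545383023878 0.12888867714956367
grip from tip [ 0.54749609 -0.17862951] from head [ 0.5485545  -0.17829068]
2.87 [ 0.5424 -0.1875  0.1996] [[0.0, 0.947, 0.321], [-0.0, 0.321, -0.947], [-1.0, -0.0, 0.0]] [-0.5  0.  -0.1] [ 0.61  0.25 -0.42  1.58  0.1   1.33 -1.07] 0.6055699885669594
```

```bash
python3 -m crank '[[0.4,[0.54,0.92,-1],[0,0,-0.016]],[0.4,[0,0,-3.5],[0,0,0]],[0.4,[0,0,-3.5],[0,0,0]],[0.4,[0,0,-3.5],[0,0,0]],[0.4,[0,0,-3],[0,0,0]],[0.4,[0,0,-2.3],[0,0,0]],[0.4,[0,0,-1],[0,0,0]],[0.4,[0,0,0],[0,0,0]],[1,[0,0,0],[0,0,0]],[1,[0,0,0],[0,0,0]],[1,[0,0,0],[0,0,0]],[1,[0,0,0],[0,0,0]]]' 60
python3 -m crank '[[1,[0,0,0],[0,0,0]],[1,[0,0,0],[0,0,0]],[1,[0,0,0],[0,0,0]],[1,[0,0,0],[0,0,0]]]'
python3 - <<'E'
from h import *
st()
E
```

```text
clock: 3.87
position: [0.5491, -0.1777, 0.023]
ee_rot: [0.416, 0.571, -0.416, 0.573]
ft_force: [-0.0, -0.2, -0.3]
grip_width: 0.034
clock: 4.2
position: [0.5483, -0.1774, 0.0217]
ee_rot: [0.416, 0.572, -0.416, 0.572]
ft_force: [0.5, 0.2, -0.5]
grip_width: -0.001
4.2 [ 0.5483 -0.1774  0.0217] [[0.0, 0.951, 0.308], [-0.0, 0.308, -0.951], [-1.0, 0.0, 0.0]] [ 0.5  0.2 -0.5] [ 0.57  0.42 -0.4   1.76  0.19  0.99 -1.17] -0.001122521807246387
```

The gripper shut fully, so it missed the fin. Looking.

```bash
python3 - <<'E'
from h import *
c=cam('wrist','w2'); marks(c,['key_grip','key_socket']); d=cam('side'); marks(d,['key_grip','key_socket'])
print(proj(d,[.548,-.178,.03]))
s=d['frame'][220:400,200:440]
cv2.imwrite('pics/m1.png',np.vstack([cv2.resize(s,(640,480))[:,:,::-1],c['frame'][:,:,::-1]])[:, :]) 
cv2.imwrite('pics/m1.png',np.hstack([cv2.resize(s,(400,300)),cv2.resize(c['frame'],(400,300))])[:,:,::-1])
E
```

```text
key_grip [([0.5481, -0.1778, 0.0358], 0.94)]
key_socket []
key_grip [([0.5466, -0.1767, 0.0344], 0.85), ([0.5274, -0.1933, -0.0022], 0.62)]
key_socket [([0.5097, -0.1927, 0.0026], 0.78), ([0.5206, 0.1296, 0.0972], 0.31)]
[312.32074369 294.92530409]
```

View pics/m1.png

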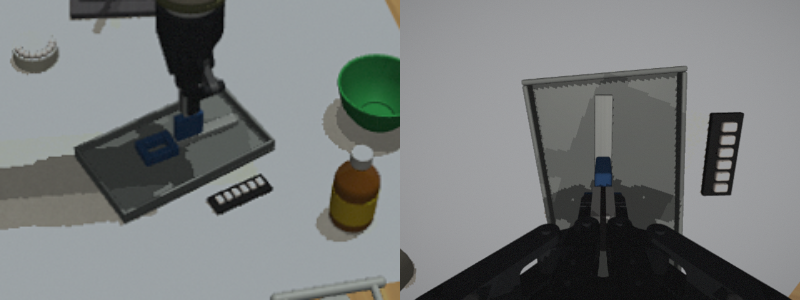

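The fin appears to sit between the fingers even though the opening reads 0. I'll lift slightly to test the grasp.

```bash
python3 -m crank '[[1,[0,0,2],[0,0,0]],[1,[0,0,3],[0,0,0]],[1,[0,0,3],[0,0,0]],[1,[0,0,2],[0,0,0]],[1,[0,0,0],[0,0,0]],[1,[0,0,0],[0,0,0]],[1,[0,0,0],[0,0,0]]]'
python3 - <<'E'
from h import *
c=cam('wrist','w3');marks(c,['key_grip','key_socket','ledge','stop_top','screw_seat','lever_grip']); d=cam('side'); marks(d,['key_grip','key_socket'])
st()
s=d['frame'][180:360,200:440]
cv2.imwrite('pics/m2.png',np.hstack([cv2.resize(s,(400,300)),cv2.resize(c['frame'],(400,300))])[:,:,::-1])
E
```

```text
clock: 5.08
position: [0.5478, -0.1773, 0.1207]
ee_rot: [0.416, 0.572, -0.416, 0.571]
ft_force: [-0.2, -0.2, -0.5]
grip_width: 0.002
key_grip [([0.5448, -0.1766, 0.035], 0.68)]
key_socket [([0.5055, -0.1876, 0.0101], 0.83)]
ledge []
stop_top []
screw_seat []
lever_grip []
key_grip [([0.5508, -0.1823, 0.033], 0.68)]
key_socket [([0.5087, -0.1936, 0.0022], 0.78)]
5.58 [ 0.5482 -0.1773  0.1214] [[-0.0, 0.951, 0.308], [0.0, 0.308, -0.951], [-1.0, -0.0, -0.0]] [-0.4 -0.2 -1. ] [ 0.59  0.31 -0.42  1.68  0.14  1.18 -1.13] -0.0014326953276902847
```

View pics/m2.png

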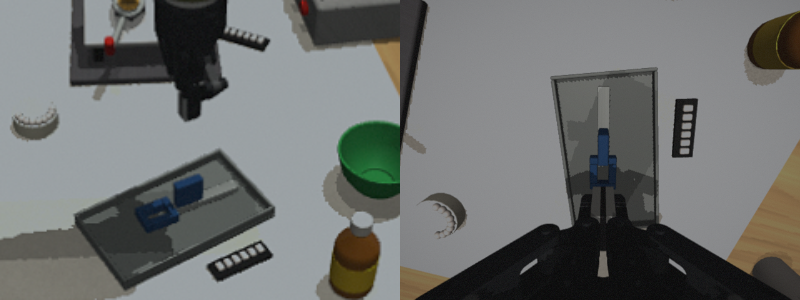

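```bash
python3 - <<'E'
from h import *
p=telemetry.get_obs()['position']
for n in ('wrist','side','top'):
    c=cam(n); print(n,proj(c,p).round(1), proj(c,p+np.array([0,0,.019])).round(1), [proj(c,p+np.array([k*.01*.951,k*.01*.308,0])).round(1).tolist() for k in (-3,-2,-1,1)])
    cv2.imwrite(f'pics/t_{n}.png',c['frame'][:,:,::-1])
a=cv2.imread('pics/t_wrist.png'); b=cv2.imread('pics/t_side.png'); 
cv2.imwrite('pics/m3.png',np.hstack([cv2.resize(a[220:400,200:440],(400,300)),cv2.resize(b[200:300,240:373],(400,300))]))
E
```

```text
wrist [324.6 287.7] [324.6 305.7] [[324.6, 339.0], [324.6, 322.4], [324.6, 305.3], [324.6, 269.5]]
side [312.6 261.6] [312.6 254.3] [[298.5, 266.8], [303.2, 265.0], [307.9, 263.3], [317.2, 259.9]]
top [351.7 253.4] [352.3 252.4] [[356.7, 267.2], [355.0, 262.6], [353.4, 258.0], [350.1, 248.8]]
```

View pics/m3.png

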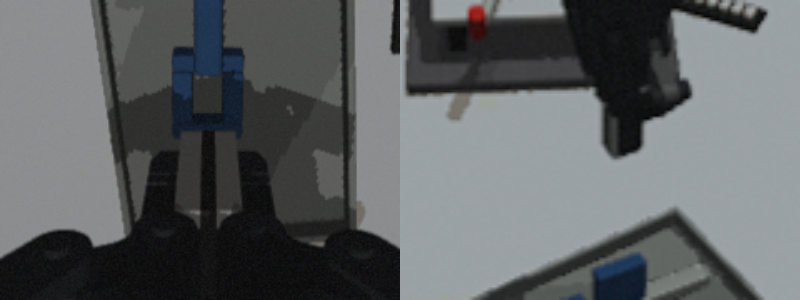

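The wrist crop puts the fingertips at about (323,298) and the side crop at about (313,252). The reported TCP projects to (325,288) and (313,262), so I'll triangulate the real tip.

```bash
python3 - <<'E'
from h import *
from scipy.optimize import least_squares
o=telemetry.get_obs(); p=o['position']
cs={n:cam(n) for n in('wrist','side')}
for side_uv in [(313.3,252.3),(308,249),(311,252)]:
    obs={'wrist':(323,298),'side':side_uv}
    r=least_squares(lambda x:np.concatenate([proj(cs[n],x)-obs[n] for n in cs]),p)
    print(r.x.round(4),(r.x-p).round(4),r.fun.round(1))
print(cs['wrist']['cam_to_world'].round(3).tolist())
ft=np.array([0,0,0])
f=cs['wrist']['frame']; print(f[285:330:4,323].tolist()); print(f[310,300:350:3].tolist())
E
```

```text
[ 0.5521 -0.1752  0.1415] [0.0038 0.0021 0.02  ] [-0.2  0.2  1.2  0.6]
[ 0.552  -0.1748  0.1426] [0.0037 0.0026 0.021 ] [-1.2  1.2  6.4  3.3]
[ 0.5512 -0.1753  0.1401] [0.0029 0.002  0.0185] [-0.6  0.6  3.   1.6]
[[0.307, 0.902, 0.303, 0.628], [-0.952, 0.291, 0.098, -0.152], [0.0, -0.318, 0.948, 0.296], [0.0, 0.0, 0.0, 1.0]]
[[49, 50, 50], [11, 18, 30], [10, 20, 31], [13, 23, 39], [19, 19, 16], [14, 17, 17], [14, 15, 13], [19, 20, 18], [13, 15, 17], [22, 17, 20], [12, 12, 14], [19, 21, 17]]
[[31, 33, 31], [36, 34, 34], [35, 36, 35], [57, 55, 55], [55, 52, 51], [60, 58, 57], [54, 56, 53], [16, 19, 13], [19, 18, 17], [16, 17, 19], [55, 55, 54], [60, 59, 56], [59, 58, 57], [56, 55, 57], [44, 45, 44], [34, 36, 35], [37, 36, 36]]
```

The fingertips really seem to be about 20 mm above the reported TCP. I'll check by touch, lowering the shut fingers slowly onto the fin top (z≈0.050).

```bash
python3 -m crank '[[1,[0,0,-3],[0,0,0]],[1,[0,0,-3],[0,0,0]],[1,[0,0,-2.6],[0,0,0]],[1,[0,0,0],[0,0,0]],[1,[0,0,0],[0,0,0]]]'
for i in 1 2; do python3 -m crank '[[1,[0,0,-0.3],[0,0,0]],[1,[0,0,0],[0,0,0]]]'; done
python3 -m crank '[[1,[0,0,-0.3],[0,0,0]],[1,[0,0,0],[0,0,0]]]'
python3 -m crank '[[1,[0,0,-0.3],[0,0,0]],[1,[0,0,0],[0,0,0]]]'
python3 - <<'E'
from h import *
c=cam('wrist'); b=cam('side'); st()
cv2.imwrite('pics/m4.png',np.hstack([cv2.resize(c['frame'][180:360,200:440],(400,300)),cv2.resize(b['frame'][240:340,250:383],(400,300))])[:,:,::-1])
E
```

```text
clock: 6.25
position: [0.5475, -0.177, 0.035]
ee_rot: [0.416, 0.573, -0.416, 0.571]
ft_force: [0.2, -0.2, 1.1]
grip_width: -0.003
clock: 6.42
position: [0.5494, -0.1776, 0.0341]
ee_rot: [0.416, 0.571, -0.416, 0.573]
ft_force: [0.1, -0.3, 0.0]
grip_width: -0.0
clock: 6.58
position: [0.5487, -0.1776, 0.0302]
ee_rot: [0.416, 0.571, -0.416, 0.572]
ft_force: [-1.0, 0.4, 1.0]
grip_width: 0.004
clock: 6.75
position: [0.5482, -0.1774, 0.0264]
ee_rot: [0.416, 0.572, -0.416, 0.572]
ft_force: [0.1, 0.7, 0.1]
grip_width: -0.002
clock: 6.92
position: [0.5479, -0.1773, 0.023]
ee_rot: [0.416, 0.572, -0.416, 0.572]
ft_force: [-0.1, -1.2, 0.0]
grip_width: 0.001
7.02 [ 0.5481 -0.1773  0.0234] [[-0.0, 0.951, 0.308], [0.0, 0.308, -0.951], [-1.0, -0.0, -0.0]] [-0.5 -0.1  0.1] [ 0.57  0.42 -0.41  1.76  0.19  1.   -1.17] 0.00048550861018366336
```

View pics/m4.png

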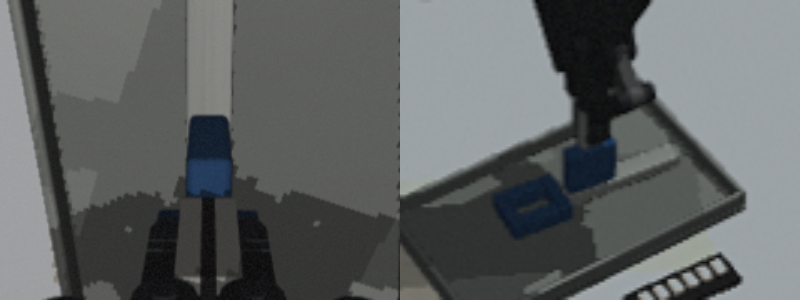

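The tips sit just above the fin top while the report reads 0.023, so the offset is real at about 27 mm or more. I'll continue down to contact.

```bash
python3 -m crank '[[1,[0,0,-0.2],[0,0,0]],[1,[0,0,0],[0,0,0]]]'
python3 -m crank '[[1,[0,0,-0.2],[0,0,0]],[1,[0,0,0],[0,0,0]]]'
python3 -m crank '[[1,[0,0,-0.2],[0,0,0]],[1,[0,0,0],[0,0,0]]]'
```

```text
clock: 7.18
position: [0.5481, -0.1773, 0.0213]
ee_rot: [0.416, 0.572, -0.416, 0.572]
ft_force: [-0.7, -0.5, -0.0]
grip_width: 0.005
clock: 7.35
position: [0.5481, -0.1773, 0.0192]
ee_rot: [0.416, 0.572, -0.416, 0.572]
ft_force: [-0.5, -0.2, -1.3]
grip_width: -0.0
clock: 7.52
position: [0.5485, -0.1775, 0.0184]
ee_rot: [0.416, 0.572, -0.416, 0.572]
ft_force: [-3.6, 1.0, 9.5]
grip_width: -0.001
```

Contact came at a reported z of about 0.019, and the fin top is at about 0.050, so the real fingertip lies about 31 mm behind the reported TCP. I'll allow for that and regrasp.

```bash
python3 -m crank '[[1,[0,0,2],[0,0,0]],[0.4,[0,0,0],[0,0,0]],[0.4,[0,0,0],[0,0,0]],[0.4,[0,0,0],[0,0,0]],[0.4,[0,0,0],[0,0,0]],[0.4,[0,0,-1.8],[0,0,0]],[0.4,[0,0,-1.5],[0,0,0]],[0.4,[0,0,-1],[0,0,0]],[0.4,[0,0,-0.5],[0,0,0]],[0.4,[0,0,0],[0,0,0]]]'
python3 -m crank '[[1,[0,0,0],[0,0,0]],[1,[0,0,0],[0,0,0]],[1,[0,0,0],[0,0,0]],[1,[0,0,0],[0,0,0]],[1,[0,0,0],[0,0,0]],[1,[0,0,0],[0,0,0]]]' 60
```

```text
clock: 8.35
position: [0.5473, -0.177, -0.0119]
ee_rot: [0.416, 0.573, -0.416, 0.571]
ft_force: [0.0, 0.9, 1.0]
grip_width: 0.595
clock: 8.85
position: [0.5489, -0.1775, -0.0096]
ee_rot: [0.416, 0.571, -0.416, 0.572]
ft_force: [-0.8, 0.9, 5.3]
grip_width: 0.13
```

Grasped: opening 0.13, about 11 mm. Lifting it and carrying it toward the stand with yaw about −6°.

```bash
python3 -m crank '[[1,[0,0,2],[0,0,0]],[1,[0,0,3.5],[0,0,0]],[1,[0,0,4],[0,0,0]],[1,[0,0,4],[0,0,0]],[1,[0,0,4],[0,0,0]],[1,[0,3.5,1.8],[0,0,-0.104]],[1,[0,4,0],[0,0,-0.104]],[1,[0,4,0],[0,0,-0.104]],[1,[0,4,0],[0,0,-0.104]],[1,[0,4,0],[0,0,0]],[1,[0,1,0],[0,0,0]],[1,[0,0,0],[0,0,0]]]'
python3 - <<'E'
from h import *
N=['screw_seat','ledge','stop_top','lever_grip','stand','key_grip','key_socket','key']
st()
c=cam('wrist','w5');print('W');marks(c,N)
c=cam('side','s5');print('S');marks(c,N)
c=cam('top');print('T');marks(c,N)
E
```

```text
clock: 9.85
position: [0.5476, 0.0326, 0.1826]
ee_rot: [0.524, 0.476, -0.523, 0.475]
ft_force: [0.1, -0.3, -1.6]
grip_width: 0.13
9.85 [0.5476 0.0326 0.1826] [[-0.0, 0.995, -0.096], [0.001, -0.096, -0.995], [-1.0, -0.0, -0.001]] [ 0.1 -0.3 -1.6] [ 0.32  0.22 -0.52  1.67  0.11  1.29 -1.89] 0.13013605137141673
W
screw_seat [([0.5205, 0.1215, 0.1], 0.95)]
ledge []
stop_top [([0.6092, 0.0993, 0.1113], 0.76), ([0.5454, 0.0337, 0.2265], 0.15)]
lever_grip [([0.4866, 0.068, 0.0731], 0.93)]
stand [([0.5207, 0.141, -0.0008], 0.9)]
key_grip [([0.5471, 0.0349, 0.2241], 0.7)]
key_socket [([0.5468, 0.0299, 0.2266], 0.47)]
key [([0.502, 0.0365, 0.1986], 0.6)]
S
screw_seat [([0.5226, 0.1312, 0.0991], 0.75)]
ledge [([0.6137, 0.1168, 0.0973], 0.95)]
stop_top [([0.6099, 0.0927, 0.1056], 0.82)]
lever_grip [([0.4838, 0.0593, 0.0742], 0.82)]
stand [([0.5184, 0.1381, 0.0012], 0.81)]
key_grip [([0.547, 0.026, 0.2256], 0.69)]
key_socket [([0.508, 0.0317, 0.1926], 0.94)]
key []
T
screw_seat [([0.7142, -0.3191, 0.002], 0.68)]
ledge []
stop_top []
lever_grip []
stand []
key_grip [([0.6052, -0.4757, 0.0008], 0.44), ([0.3769, 0.0028, -0.0043], 0.39)]
key_socket []
key []
```

View pics/w5.png

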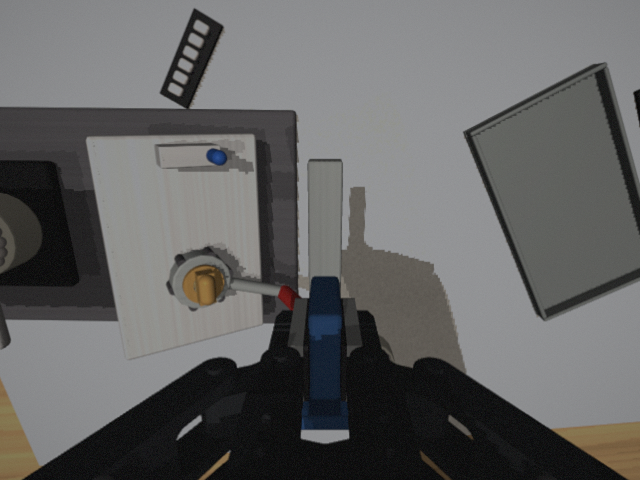

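The wrist view shows the key held with its handle tip at (325,160), the post top at (217,157), the tang on its collar at about (203,283) and the red lever tip at (288,296). I'll fit the stand's pose to all the measurements.

```bash
cat > fit.py <<'E'
from h import *
from scipy.optimize import least_squares
def frame(p):
    c,s=np.cos(p[3]),np.sin(p[3]); Rz=np.array([[c,-s,0],[s,c,0],[0,0,1]])
    return Rz@np.array([[1,0,0],[0,.8660254,-.5],[0,.5,.8660254]]),Rz
def pts(p):
    F,Rz=frame(p);s=p[:3];a=p[4]
    return dict(screw_seat=s,ledge=s+Rz@[.094,0,-.001],stop_top=s+F@[.094,-.0145,.019],lever_grip=s+F@[.075*np.cos(a),.075*np.sin(a),.014])
M=[('screw_seat',.5205,.1215,.1),('screw_seat',.5226,.1312,.0991),('screw_seat',.5147,.1269,.0964),('screw_seat',.5197,.1287,.1009),
('ledge',.6141,.1166,.0987),('ledge',.6139,.1184,.094),('ledge',.6137,.1168,.0973),('stop_top',.6105,.0946,.1078),('stop_top',.6092,.0993,.1113),('stop_top',.6099,.0927,.1056),
('lever_grip',.4823,.0636,.0738),('lever_grip',.4841,.0619,.0732),('lever_grip',.4866,.068,.0731),('lever_grip',.4838,.0593,.0742)]
def res(p):
    q=pts(p); return np.concatenate([(q[m[0]]-m[1:])*1000 for m in M])
def fit(extra=lambda p:[]):
    return least_squares(lambda p:np.r_[res(p),extra(p)],[.52,.127,.098,-.1,4.2],loss='soft_l1',f_scale=4)
E
python3 - <<'E'
from fit import *
c=cam('wrist'); r=fit(); p=r.x
print('seat',p[:3].round(4),'yaw',np.degrees(p[3]),'lever deg',np.degrees(p[4]),np.abs(r.fun).mean())
for k,v in pts(p).items(): print(k,v.round(4),proj(c,v).round(1))
a,b=onz(c,(297,110),.02),onz(c,(10,107),.02); d=b-a; print('yaw edge',np.degrees(np.arctan2(d[1],d[0]))-90)
a,b=onz(c,(162,167),.097),onz(c,(232,165),.097);d=a-b; print('ledge edge',np.degrees(np.arctan2(d[1],d[0]))-90)
F,_=frame(p)
o=telemetry.get_obs(); T=R.from_quat(o['ee_rot']).as_matrix(); X=T[:,1]; up=-T[:,0]
g=o['position']+.0455*up-.001*X
print('handle tip top pred',proj(c,g+.066*X-.022*up).round(1),'base',proj(c,g+.066*X-.032*up).round(1),'fin top end',proj(c,g+.018*X+.014*up).round(1))
tgt=p[:3]+F@[.043,0,.0365]; print('hover',tgt.round(4),'shift cm',((tgt-o['position'])*100).round(2),'X',F[:,0].round(3))
Rt=np.c_[-F[:,2],F[:,0],-F[:,1]]; print('rotvec',R.from_matrix(Rt@T.T).as_rotvec().round(3))
E
```

```text
seat [0.5195 0.1274 0.0979] yaw -6.355567048787252 lever deg 248.48223730128134 1.8164492777976151
screw_seat [0.5195 0.1274 0.0979] [197.3 285.7]
ledge [0.6129 0.117  0.0969] [184.  158.2]
stop_top [0.6105 0.0951 0.1071] [212.4 160.1]
lever_grip [0.4847 0.0635 0.0751] [290.4 304.7]
yaw edge -6.645990773424174
ledge edge -4.387346359823312
handle tip top pred [326.4 163. ] base [326.3 160.1] fin top end [326.7 317.5]
hover [0.5602 0.1045 0.1295] shift cm [ 1.19  7.69 -5.3 ] X [ 0.994 -0.111  0.   ]
rotvec [ 0.521 -0.056 -0.008]
```

```bash
python3 -m crank '[[1,[0.2,0.5,0],[0.104,-0.011,-0.002]],[1,[0.25,1.2,0],[0.104,-0.011,-0.002]],[1,[0.25,2,-1],[0.104,-0.011,-0.002]],[1,[0.25,2,-2],[0.104,-0.011,-0.001]],[1,[0.25,2,-2.3],[0.105,-0.012,-0.001]],[1,[0,0,0],[0,0,0]],[1,[0,0,0],[0,0,0]],[1,[0,0,0],[0,0,0]]]'
python3 - <<'E'
from fit import *
st(); N=['screw_seat','ledge','stop_top','lever_grip','key_grip','key_socket']
c=cam('wrist','w6');print('W');marks(c,N)
d=cam('side','s6');print('S');marks(d,N)
p=fit().x
for k,v in pts(p).items(): print(k,proj(c,v).round(1),proj(d,v).round(1))
F,_=frame(p)
for n,q in [('tangtop',p[:3]+F@[0,0,.015]),('handletip',p[:3]+F@[.108,0,.06])]: print(n,proj(c,q).round(1),proj(d,q).round(1))
cv2.imwrite('pics/m6.png',np.hstack([cv2.resize(c['frame'],(480,360)),cv2.resize(d['frame'][110:240,220:347],(320,360))])[:,:,::-1])
E
```

```text
clock: 11.92
position: [0.5609, 0.1045, 0.131]
ee_rot: [0.645, 0.577, -0.373, 0.335]
ft_force: [0.1, 0.5, -0.8]
grip_width: 0.129
11.92 [0.5609 0.1045 0.131 ] [[0.056, 0.994, -0.095], [0.495, -0.11, -0.862], [-0.867, 0.001, -0.498]] [ 0.1  0.5 -0.8] [ 0.54  0.31 -0.55  1.79 -0.41  1.07 -1.47] 0.1286688686532442
W
screw_seat []
ledge []
stop_top [([0.6104, 0.0951, 0.1112], 0.71), ([0.5218, 0.138, -0.0025], 0.26)]
lever_grip [([0.6076, 0.101, 0.112], 0.68)]
key_grip [([0.5573, 0.0863, 0.1706], 0.62), ([0.6868, 0.1354, 0.0002], 0.44)]
key_socket []
S
screw_seat [([0.5219, 0.1288, 0.0972], 0.77), ([0.5944, -0.2711, -0.0007], 0.69)]
ledge [([0.6116, 0.1179, 0.0986], 0.83), ([0.5294, -0.1956, 0.0007], 0.29)]
stop_top [([0.6121, 0.0938, 0.1043], 0.74)]
lever_grip [([0.4822, 0.0648, 0.0757], 0.66)]
key_grip [([0.5564, 0.0827, 0.1665], 0.85), ([0.5166, 0.1366, 0.0008], 0.43)]
key_socket [([0.5128, 0.1025, 0.1399], 0.65)]
screw_seat [327.  324.6] [276.9 179.1]
ledge [328.3 176.2] [318.1 178.1]
stop_top [356.2 182.3] [318.8 180.3]
lever_grip [438.6 374.8] [265.4 205.9]
tangtop [327.2 337.7] [276.8 176.4]
handletip [329.  164.6] [325.7 166.5]
```

View pics/m6.png

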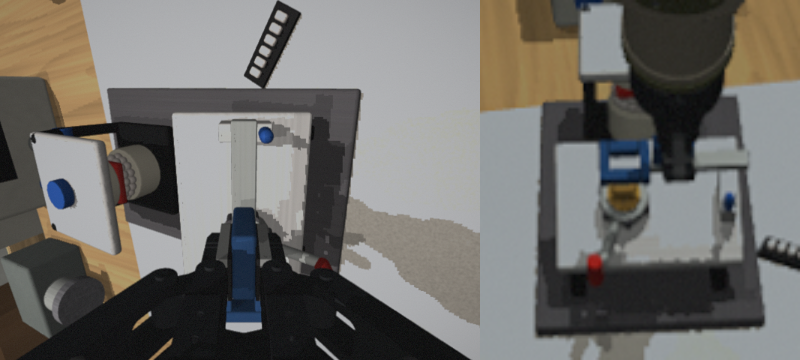

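The side crop shows the key's head directly over the tang at (625,190), with the handle beside the post at (728,200). Predictions match to 1–2 mm, so I'm descending along the screw axis.

```bash
python3 -m crank '[[1,[0.02,0.6,-1.05],[0,0,0]],[1,[0.06,0.6,-1.05],[0,0,0]],[1,[0.06,0.5,-0.87],[0,0,0]],[1,[0,0,0],[0,0,0]],[1,[0,0,0],[0,0,0]]]' 
for i in 1 ; do python3 -m crank '[[1,[0.02,0.2,-0.35],[0,0,0]],[1,[0,0,0],[0,0,0]],[1,[0,0,0],[0,0,0]]]'; done
python3 -m crank '[[1,[0.02,0.2,-0.35],[0,0,0]],[1,[0,0,0],[0,0,0]],[1,[0,0,0],[0,0,0]]]'
python3 -m crank '[[1,[0.02,0.2,-0.35],[0,0,0]],[1,[0,0,0],[0,0,0]],[1,[0,0,0],[0,0,0]]]'
```

```text
clock: 13.03
position: [0.5613, 0.1219, 0.0996]
ee_rot: [0.645, 0.578, -0.373, 0.333]
ft_force: [0.8, 0.2, -0.9]
grip_width: 0.13
clock: 13.28
position: [0.562, 0.1235, 0.0966]
ee_rot: [0.646, 0.577, -0.373, 0.333]
ft_force: [0.1, -0.2, -1.6]
grip_width: 0.13
clock: 13.53
position: [0.562, 0.1257, 0.0927]
ee_rot: [0.645, 0.578, -0.373, 0.333]
ft_force: [-0.2, -0.5, -1.1]
grip_width: 0.131
clock: 13.78
position: [0.5621, 0.1278, 0.0891]
ee_rot: [0.645, 0.578, -0.373, 0.333]
ft_force: [-0.3, 0.3, -1.3]
grip_width: 0.129
```

```bash
python3 -m crank '[[1,[0.01,0.1,-0.17],[0,0,0]],[1,[0,0,0],[0,0,0]],[1,[0,0,0],[0,0,0]]]'
python3 -m crank '[[1,[0.01,0.1,-0.17],[0,0,0]],[1,[0,0,0],[0,0,0]],[1,[0,0,0],[0,0,0]]]'
python3 - <<'E'
from fit import *
N=['screw_seat','stop_top','key_grip','key_socket']
c=cam('wrist','w7');print('W');marks(c,N)
d=cam('side','s7');print('S');marks(d,N)
e=cam('top');print('T');marks(e,N)
cv2.imwrite('pics/m7.png',np.hstack([cv2.resize(c['frame'],(480,360)),cv2.resize(d['frame'][140:220,240:318],(320,360))])[:,:,::-1])
E
```

```text
clock: 14.03
position: [0.5623, 0.1287, 0.0876]
ee_rot: [0.645, 0.578, -0.373, 0.333]
ft_force: [0.6, 0.7, -1.7]
grip_width: 0.129
clock: 14.28
position: [0.5629, 0.129, 0.0869]
ee_rot: [0.646, 0.577, -0.373, 0.333]
ft_force: [-3.6, -6.0, 10.6]
grip_width: 0.129
W
screw_seat []
stop_top [([0.6101, 0.0993, 0.1139], 0.74)]
key_grip [([0.5578, 0.1086, 0.1248], 0.86)]
key_socket []
S
screw_seat [([0.5201, 0.1305, 0.098], 0.56)]
stop_top [([0.6134, 0.0938, 0.1046], 0.58)]
key_grip [([0.5577, 0.1037, 0.1228], 0.73)]
key_socket [([0.5205, 0.1276, 0.0964], 0.86), ([0.5958, -0.2717, -0.0026], 0.38)]
T
screw_seat [([0.5151, 0.1244, 0.0932], 0.71), ([0.5183, 0.124, 0.1023], 0.42)]
stop_top [([0.609, 0.0958, 0.1055], 0.7)]
key_grip [([0.5606, 0.1071, 0.1274], 0.83)]
key_socket [([0.5165, 0.125, 0.1], 0.57)]
```

View pics/m7.png

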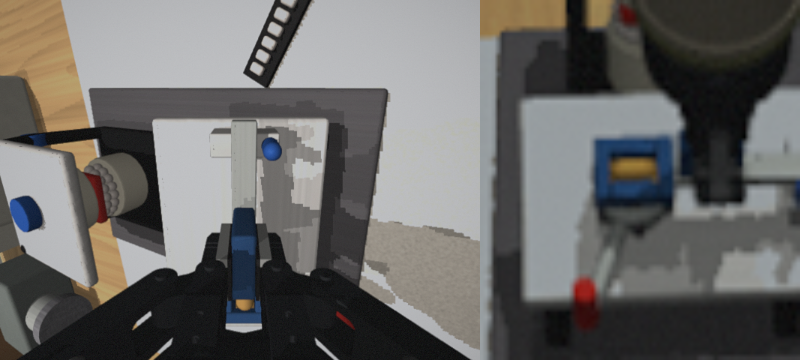

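Seated: contact of 12 N along the axis at the expected depth, and brass shows in the slot in the side crop at (635,168). Releasing and retreating along the axis.

```bash
python3 -m crank '[[1,[0,-0.04,0.07],[0,0,0]],[0.5,[0,0,0],[0,0,0]],[0.5,[0,0,0],[0,0,0]],[0.5,[0,0,0],[0,0,0]],[0.5,[0,0,0],[0,0,0]],[0.5,[0,0,0],[0,0,0]],[0.5,[-0.03,-0.25,0.43],[0,0,0]],[0.5,[-0.1,-1,1.73],[0,0,0]],[0.5,[-0.16,-1.5,2.6],[0,0,0]],[0.5,[-0.16,-1.5,2.6],[0,0,0]],[0.5,[0,0,0],[0,0,0]],[0.5,[0,0,0],[0,0,0]]]'
python3 - <<'E'
from fit import *
st()
N=['screw_seat','stop_top','key_grip','key_socket','lever_grip']
for n in('wrist','side','top'):
    c=cam(n); print(n); marks(c,N)
    if n=='wrist': cv2.imwrite('pics/w8.png',c['frame'][:,:,::-1])
p=fit().x; F,_=frame(p); print('lever',np.degrees(p[4]))
for n,k in [('grip',[.042,0,.032]),]: print(n,p[:3]+F@k)
E
```

```text
clock: 16.03
position: [0.559, 0.0856, 0.1617]
ee_rot: [0.646, 0.576, -0.372, 0.334]
ft_force: [0.5, 0.4, -0.5]
grip_width: 0.505
16.03 [0.559  0.0856 0.1617] [[0.059, 0.994, -0.096], [0.496, -0.113, -0.861], [-0.866, 0.003, -0.5]] [ 0.5  0.4 -0.5] [ 0.57  0.28 -0.55  1.76 -0.42  1.14 -1.46] 0.5051036298505129
wrist
screw_seat [([0.5201, 0.1253, 0.102], 0.96)]
stop_top [([0.6082, 0.0988, 0.113], 0.94)]
key_grip [([0.5595, 0.1046, 0.1256], 0.93)]
key_socket [([0.5189, 0.1285, 0.0966], 0.67)]
lever_grip [([0.4848, 0.0689, 0.074], 0.87)]
side
screw_seat [([0.517, 0.1293, 0.0955], 0.58)]
stop_top [([0.6071, 0.0932, 0.1046], 0.85)]
key_grip [([0.5596, 0.1058, 0.1249], 0.59)]
key_socket [([0.5188, 0.1252, 0.0961], 0.96)]
lever_grip [([0.5912, -0.2718, 0.0003], 0.68), ([0.4862, 0.0646, 0.0735], 0.65)]
top
screw_seat [([0.5144, 0.1292, 0.0947], 0.84), ([0.5927, -0.2676, -0.0004], 0.29)]
stop_top [([0.5914, -0.2679, 0.0021], 0.74), ([0.6108, 0.0958, 0.1077], 0.59)]
key_grip [([0.563, 0.1045, 0.1274], 0.65), ([0.516, 0.1228, 0.0996], 0.51)]
key_socket [([0.5197, 0.1254, 0.1011], 0.69)]
lever_grip [([0.4816, 0.0643, 0.0758], 0.8), ([0.7124, -0.3215, 0.002], 0.74)]
lever 248.48223730128134
grip [0.55945465 0.10686838 0.12562482]
```

The key stays seated hands-off: its grip is at the predicted (0.559,0.106,0.125). I'll work out the lever approach and the arc rows, using a caging grip with the jaws tangential.

```bash
cat > arc.py <<'E'
from fit import *
p=fit().x; F,_=frame(p); o=telemetry.get_obs(); T=R.from_quat(o['ee_rot']).as_matrix()
def tcp(a,z): a=np.radians(a); return p[:3]+F@[.075*np.cos(a),.075*np.sin(a),z]
def rot(a):
    a=np.radians(a); t=F@[-np.sin(a),np.cos(a),0]; return np.c_[-F[:,2],np.cross(t,-F[:,2]),t]
E
python3 - <<'E'
from arc import *
a0=248.5
print('to hover',((tcp(a0,.034)-o['position'])*100).round(2),'rot',R.from_matrix(rot(a0)@T.T).as_rotvec().round(3),'down', ((tcp(a0,-.031)-tcp(a0,.034))*100).round(2))
A=np.linspace(a0,174,13)
for a,b in zip(A,A[1:]): print(((tcp(b,0)-tcp(a,0))*100).round(2).tolist(),R.from_matrix(rot(b)@rot(a).T).as_rotvec().round(3).tolist())
E
```

```text
to hover [-7.44 -3.33 -6.78] rot [-0.066 -0.595  1.035] down [ 0.36  3.23 -5.63]
[-0.7, 0.37, 0.17] [0.006, 0.054, -0.094]
[-0.65, 0.44, 0.21] [0.006, 0.054, -0.094]
[-0.6, 0.49, 0.24] [0.006, 0.054, -0.094]
[-0.53, 0.54, 0.28] [0.006, 0.054, -0.094]
[-0.47, 0.59, 0.31] [0.006, 0.054, -0.094]
[-0.39, 0.63, 0.34] [0.006, 0.054, -0.094]
[-0.31, 0.66, 0.36] [0.006, 0.054, -0.094]
[-0.23, 0.68, 0.38] [0.006, 0.054, -0.094]
[-0.14, 0.7, 0.39] [0.006, 0.054, -0.094]
[-0.06, 0.7, 0.4] [0.006, 0.054, -0.094]
[0.03, 0.7, 0.41] [0.006, 0.054, -0.094]
[0.12, 0.69, 0.41] [0.006, 0.054, -0.094]
```

```bash
python3 -m crank '[[0.65,[-0.74,-0.33,0],[-0.0066,-0.0595,0.1035]],[0.65,[-0.74,-0.33,0],[-0.0066,-0.0595,0.1035]],[0.65,[-0.74,-0.33,-0.4],[-0.0066,-0.0595,0.1035]],[0.65,[-0.74,-0.33,-0.4],[-0.0066,-0.0595,0.1035]],[0.65,[-0.74,-0.33,-1],[-0.0066,-0.0595,0.1035]],[0.65,[-0.74,-0.33,-1],[-0.0066,-0.0595,0.1035]],[0.65,[-0.75,-0.33,-1],[-0.0066,-0.0595,0.1035]],[0.65,[-0.75,-0.34,-1],[-0.0066,-0.0595,0.1035]],[0.65,[-0.75,-0.34,-1],[-0.0066,-0.0595,0.1035]],[0.65,[-0.75,-0.34,-1],[-0.0066,-0.0595,0.1035]],[0.65,[0,0,0],[0,0,0]],[0.65,[0,0,0],[0,0,0]]]'
python3 - <<'E'
from arc import *
st(); a0=248.5
print('err to hover',((tcp(a0,.034)-o['position'])*100).round(2),'rot',R.from_matrix(rot(a0)@T.T).as_rotvec().round(3))
c=cam('wrist','w9'); d=cam('side'); 
for x in(c,d): marks(x,['lever_grip','key_socket','key_grip']); print(proj(x,pts(p)['lever_grip']).round(0),proj(x,o['position']-.031*T[:,0]).round(0))
cv2.imwrite('pics/m9.png',np.hstack([cv2.resize(c['frame'],(480,360)),cv2.resize(d['frame'][130:230,220:309],(320,360))])[:,:,::-1])
E
```

```text
clock: 17.93
position: [0.4835, 0.0533, 0.0923]
ee_rot: [0.348, 0.687, 0.016, 0.638]
ft_force: [0.1, 0.4, 0.6]
grip_width: 0.348
17.93 [0.4835 0.0533 0.0923] [[0.056, 0.458, 0.887], [0.498, 0.758, -0.422], [-0.866, 0.465, -0.186]] [0.1 0.4 0.6] [ 0.81  0.24 -0.68  1.98 -0.44  1.03 -0.11] 0.3483721349556832
err to hover [0.01 0.02 0.02] rot [-0.001 -0.002  0.005]
lever_grip [([0.4872, 0.0659, 0.0743], 0.68), ([0.518, 0.1301, 0.1012], 0.56)]
key_socket [([0.5225, 0.1265, 0.0993], 0.71)]
key_grip [([0.5605, 0.1071, 0.1229], 0.81)]
[322. 272.] [322. 319.]
lever_grip [([0.4847, 0.0622, 0.0737], 0.52), ([0.5295, -0.1927, 0.0012], 0.32)]
key_socket [([0.5186, 0.1254, 0.0967], 0.57)]
key_grip [([0.5579, 0.1052, 0.1222], 0.79)]
[265. 206.] [265. 197.]
```

View pics/m9.png

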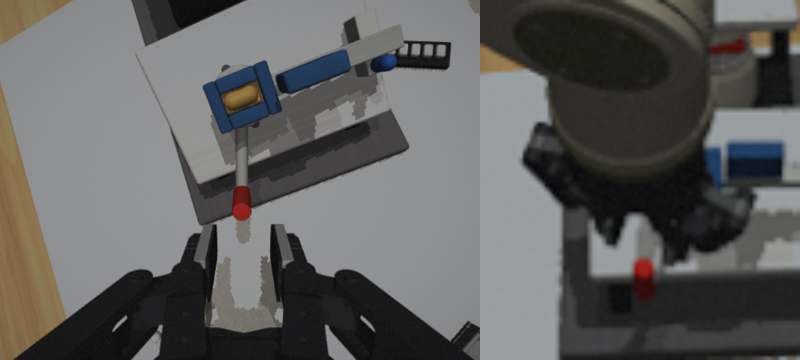

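The wrist view shows the red lever tip at (241,205) centred between the jaws, with the key seated and leaning toward the post. Descending over the grip.

```bash
python3 -m crank '[[0.65,[0.1,0.9,-1.5],[0,0,0]],[0.65,[0.1,0.9,-1.5],[0,0,0]],[0.65,[0.1,0.8,-1.5],[0,0,0]],[0.65,[0.06,0.63,-1.13],[0,0,0]],[0.65,[0,0,0],[0,0,0]],[0.65,[0,0,0],[0,0,0]]]'
python3 - <<'E'
from arc import *
print('err',((tcp(248.5,-.031)-o['position'])*100).round(2),'rot',R.from_matrix(rot(248.5)@T.T).as_rotvec().round(3))
E
```

```text
clock: 18.83
position: [0.4869, 0.0861, 0.036]
ee_rot: [0.346, 0.687, 0.017, 0.638]
ft_force: [-0.4, -0.5, 0.6]
grip_width: 0.354
err [ 0.03 -0.03  0.02] rot [-0.001 -0.001 -0.   ]
```

No contact force and the pose is on target. Swinging the first part of the arc, then checking.

```bash
python3 -m crank '[[0.65,[-0.7,0.37,0.17],[0.006,0.054,-0.094]],[0.65,[-0.65,0.44,0.21],[0.006,0.054,-0.094]],[0.65,[-0.6,0.49,0.24],[0.006,0.054,-0.094]],[0.65,[0,0,0],[0,0,0]]]'
python3 - <<'E'
from arc import *
for n in('top','side'):
    c=cam(n); print(n); marks(c,['lever_grip','key_socket','key_grip'])
print(pts(np.r_[p[:4],np.radians(248.5-18.6+4)])['lever_grip'].round(4), proj(c,o['position']))
E
python3 -m crank '[[0.65,[-0.53,0.54,0.28],[0.006,0.054,-0.094]],[0.65,[-0.47,0.59,0.31],[0.006,0.054,-0.094]],[0.65,[-0.39,0.63,0.34],[0.006,0.054,-0.094]],[0.65,[-0.31,0.66,0.36],[0.006,0.054,-0.094]],[0.65,[0,0,0],[0,0,0]]]'
python3 - <<'E'
from arc import *
for n in('wrist','side'):
    c=cam(n); print(n); marks(c,['lever_grip','key_socket','key_grip'])
print(pts(np.r_[p[:4],np.radians(248.5-43.5+4)])['lever_grip'].round(4)); st()
E
```

```text
clock: 19.17
position: [0.4678, 0.0983, 0.0432]
ee_rot: [0.446, 0.68, -0.097, 0.574]
ft_force: [1.0, -0.2, 0.6]
grip_width: 0.347
top
lever_grip [([0.4673, 0.0704, 0.0819], 0.63)]
key_socket [([0.5209, 0.1258, 0.0986], 0.84), ([0.7835, -0.175, 0.0016], 0.38)]
key_grip [([0.5599, 0.1037, 0.1259], 0.88)]
side
lever_grip [([0.4718, 0.0701, 0.076], 0.59)]
key_socket [([0.5177, 0.125, 0.0996], 0.61)]
key_grip [([0.5594, 0.1071, 0.1205], 0.8), ([0.5165, 0.124, 0.0981], 0.55)]
[0.469  0.0732 0.0797] [256.89356224 208.15975994]
clock: 19.98
position: [0.4502, 0.1233, 0.0552]
ee_rot: [0.559, 0.644, -0.24, 0.464]
ft_force: [0.2, -1.5, -0.7]
grip_width: 0.351
wrist
lever_grip [([0.4537, 0.0987, 0.0914], 0.58)]
key_socket []
key_grip []
side
lever_grip []
key_socket [([0.5186, 0.1287, 0.0977], 0.72)]
key_grip [([0.5599, 0.105, 0.1214], 0.57), ([0.5288, -0.1917, 0.001], 0.29)]
[0.45   0.0964 0.0919]
20.38 [0.4507 0.1229 0.0549] [[0.055, 0.941, 0.333], [0.498, 0.263, -0.827], [-0.866, 0.212, -0.454]] [-0.9 -0.2  0.7] [ 0.64  0.2  -0.63  2.12 -0.54  0.89 -0.88] 0.3501501791585097
```

The lever follows and the key stays put. Finishing the arc to the stop.

```bash
python3 -m crank '[[0.65,[-0.23,0.68,0.38],[0.006,0.054,-0.094]],[0.65,[-0.14,0.7,0.39],[0.006,0.054,-0.094]],[0.65,[-0.06,0.7,0.4],[0.006,0.054,-0.094]],[0.65,[0,0,0],[0,0,0]]]'
python3 -m crank '[[0.65,[0.03,0.7,0.41],[0.006,0.054,-0.094]],[0.65,[0,0,0],[0,0,0]]]'
python3 -m crank '[[0.65,[0.06,0.35,0.2],[0.003,0.027,-0.047]],[0.65,[0,0,0],[0,0,0]]]'
python3 -m crank '[[0.65,[0.06,0.35,0.2],[0.003,0.027,-0.047]],[0.65,[0,0,0],[0,0,0]],[0.65,[0,0,0],[0,0,0]]]'
python3 - <<'E'
from arc import *
for n in('wrist','side'):
    c=cam(n); print(n); marks(c,['lever_grip','key_socket','key_grip'])
print(pts(np.r_[p[:4],np.radians(181)])['lever_grip'].round(4)); st()
v=F.T@(o['position']-p[:3]); print('tcp angle',np.degrees(np.arctan2(v[1],v[0]))%360,v)
E
```

```text
clock: 20.72
position: [0.4461, 0.1444, 0.067]
ee_rot: [0.627, 0.597, -0.342, 0.367]
ft_force: [-1.7, -0.9, -0.3]
grip_width: 0.348
clock: 20.88
position: [0.4465, 0.1511, 0.0709]
ee_rot: [0.645, 0.578, -0.372, 0.334]
ft_force: [-0.2, -1.1, -0.2]
grip_width: 0.351
clock: 21.05
position: [0.4469, 0.1541, 0.0726]
ee_rot: [0.653, 0.568, -0.387, 0.317]
ft_force: [-0.4, -1.4, 0.4]
grip_width: 0.348
clock: 21.3
position: [0.4477, 0.1575, 0.0746]
ee_rot: [0.662, 0.558, -0.402, 0.3]
ft_force: [-2.0, -1.3, -0.5]
grip_width: 0.351
wrist
lever_grip [([0.448, 0.132, 0.1079], 0.6)]
key_socket []
key_grip []
side
lever_grip [([0.442, 0.1265, 0.1094], 0.43)]
key_socket [([0.5192, 0.1261, 0.0975], 0.6)]
key_grip [([0.5573, 0.1057, 0.1231], 0.83), ([0.5188, 0.1299, 0.0987], 0.45)]
[0.4441 0.1276 0.1094]
21.7 [0.4478 0.1575 0.0747] [[0.055, 0.978, -0.202], [0.497, -0.202, -0.844], [-0.866, -0.053, -0.497]] [-1.4 -2.9 -1.4] [ 0.55  0.14 -0.61  2.12 -0.57  0.9  -1.48] 0.3505901815639492
tcp angle 174.36370458925876 [-0.07472568  0.00737471 -0.03118535]
```

The lever is near its stop, but the force is only about 3 N, which is the drag. Pushing a little further until the stop shows in the force.

```bash
python3 -m crank '[[0.65,[0.05,0.3,0.17],[0.002,0.02,-0.035]],[0.65,[0,0,0],[0,0,0]],[0.65,[0,0,0],[0,0,0]]]'
python3 -m crank '[[0.65,[0.05,0.25,0.15],[0,0,0]],[0.65,[0,0,0],[0,0,0]],[0.65,[0,0,0],[0,0,0]]]'
```

```text
clock: 21.95
position: [0.4484, 0.1609, 0.0766]
ee_rot: [0.668, 0.549, -0.414, 0.285]
ft_force: [-1.4, -0.8, -0.0]
grip_width: 0.348
clock: 22.2
position: [0.4488, 0.1635, 0.0781]
ee_rot: [0.668, 0.549, -0.414, 0.285]
ft_force: [-1.3, -2.1, -0.0]
grip_width: 0.348
```

```bash
python3 -m crank '[[0.65,[0.05,0.25,0.15],[0,0,0]],[0.65,[0,0,0],[0,0,0]],[0.65,[0,0,0],[0,0,0]]]'
python3 -m crank '[[0.65,[0.05,0.2,0.12],[0,0,0]],[0.65,[0,0,0],[0,0,0]],[0.65,[0,0,0],[0,0,0]]]'
python3 - <<'E'
from arc import *
for n in('wrist','side','top'):
    c=cam(n,'y'+n); print(n); marks(c,['lever_grip','key_socket','key_grip'])
v=F.T@(o['position']-p[:3]); print('tcp angle',np.degrees(np.arctan2(v[1],v[0]))%360,v)
for a in (175,181,187): print(a,pts(np.r_[p[:4],np.radians(a)])['lever_grip'].round(4))
E
```

```text
clock: 22.45
position: [0.4493, 0.1661, 0.0796]
ee_rot: [0.668, 0.548, -0.414, 0.285]
ft_force: [-2.0, -0.4, -0.6]
grip_width: 0.352
clock: 22.7
position: [0.4496, 0.1677, 0.0806]
ee_rot: [0.668, 0.548, -0.414, 0.285]
ft_force: [-2.8, -2.7, -1.0]
grip_width: 0.35
wrist
lever_grip [([0.45, 0.1409, 0.1149], 0.89)]
key_socket []
key_grip []
side
lever_grip [([0.4454, 0.1379, 0.1137], 0.5)]
key_socket [([0.521, 0.1276, 0.0977], 0.78)]
key_grip [([0.5573, 0.1055, 0.1233], 0.71)]
top
lever_grip []
key_socket [([0.5156, 0.1269, 0.1017], 0.76), ([0.5299, -0.19, 0.0037], 0.38)]
key_grip [([0.5604, 0.1035, 0.1293], 0.86), ([0.5163, 0.1253, 0.0972], 0.69)]
tcp angle 165.31538316074088 [-0.07386909  0.019358   -0.03113493]
175 [0.4451 0.1344 0.1133]
181 [0.4441 0.1276 0.1094]
187 [0.4438 0.1208 0.1055]
```

The lever reads about 172°. That is consistent with the screw taking up about 0.17 rad of slack, which puts the stop near 171°. A little further.

```bash
python3 -m crank '[[0.65,[0.06,0.2,0.12],[0,0,0]],[0.65,[0,0,0],[0,0,0]],[0.65,[0,0,0],[0,0,0]]]'
python3 -m crank '[[0.65,[0.06,0.2,0.12],[0,0,0]],[0.65,[0,0,0],[0,0,0]],[0.65,[0,0,0],[0,0,0]]]'
```

```text
clock: 23.55
position: [0.45, 0.1693, 0.0815]
ee_rot: [0.668, 0.548, -0.415, 0.285]
ft_force: [-4.5, -6.0, -2.3]
grip_width: 0.348
clock: 23.8
position: [0.4504, 0.1706, 0.0823]
ee_rot: [0.668, 0.548, -0.415, 0.285]
ft_force: [-5.9, -8.8, -3.4]
grip_width: 0.352
```

The force has risen to 11 N against 3 N of drag, so the lever is on its stop. Centring the jaws off the grip and retreating along the axis.

```bash
python3 -m crank '[[0.65,[-0.1,-0.45,-0.25],[0,0,0]],[0.65,[-0.08,-0.4,-0.23],[0,0,0]],[0.65,[0,0,0],[0,0,0]],[0.65,[-0.1,-1,1.73],[0,0,0]],[0.65,[-0.16,-1.5,2.6],[0,0,0]],[0.65,[-0.16,-1.5,2.6],[0,0,0]],[0.65,[0,-0.5,0.87],[0,0,0]],[0.65,[0,0,0],[0,0,0]],[0.65,[0,0,0],[0,0,0]]]'
python3 - <<'E'
from arc import *
st()
Q=[]
for n in('wrist','side','top'):
    c=cam(n,'z'+n); print(n); marks(c,['lever_grip','key_socket','key_grip'])
a=np.degrees
# grasp hover for key: at TCP seat+F[43,0,~36]
tgt=p[:3]+F@[.043,0,.055]; print('to key hover',((tgt-o['position'])*100).round(2),'rot',R.from_matrix(np.c_[-F[:,2],F[:,0],-F[:,1]]@T.T).as_rotvec().round(3), 'down', (F[:,2]*-6.85).round(2))
E
```

```text
clock: 24.55
position: [0.4456, 0.1185, 0.1563]
ee_rot: [0.669, 0.548, -0.414, 0.285]
ft_force: [0.5, -0.3, -0.8]
grip_width: 0.353
24.55 [0.4456 0.1185 0.1563] [[0.057, 0.969, -0.241], [0.497, -0.237, -0.835], [-0.866, -0.072, -0.495]] [ 0.5 -0.3 -0.8] [ 0.62  0.01 -0.56  2.04 -0.58  1.13 -1.51] 0.35327900015027836
wrist
lever_grip [([0.4489, 0.1389, 0.1127], 0.67), ([0.5197, 0.1239, 0.1034], 0.23)]
key_socket [([0.5175, 0.1271, 0.1004], 0.73)]
key_grip []
side
lever_grip [([0.4462, 0.1398, 0.1146], 0.65)]
key_socket [([0.5194, 0.1251, 0.0978], 0.62)]
key_grip [([0.5585, 0.1024, 0.1259], 0.85)]
top
lever_grip []
key_socket [([0.5172, 0.1251, 0.1018], 0.64)]
key_grip [([0.5606, 0.1061, 0.1267], 0.66)]
to key hover [11.36 -2.32 -1.08] rot [-0.008 -0.072  0.129] down [ 0.38  3.4  -5.93]
```

The lever stays at about 171° and the key is still seated. Going back over the key fin.

```bash
python3 -m crank '[[0.5,[2.4,-0.6,0.1],[-0.003,-0.024,0.043]],[0.5,[3,-0.6,-0.3],[-0.003,-0.024,0.043]],[0.5,[3,-0.6,-0.4],[-0.002,-0.024,0.043]],[0.5,[2.96,-0.52,-0.48],[0,0,0]],[0.5,[0,0,0],[0,0,0]],[0.5,[0,0,0],[0,0,0]]]'
python3 - <<'E'
from arc import *
st()
tgt=p[:3]+F@[.043,0,.055]; print('err',((tgt-o['position'])*100).round(2),'rot',R.from_matrix(np.c_[-F[:,2],F[:,0],-F[:,1]]@T.T).as_rotvec().round(3))
c=cam('wrist','w12'); marks(c,['key_grip','lever_grip']); print(proj(c,p[:3]+F@[.042,0,.046]),proj(c,p[:3]+F@[.06,0,.046]))
cv2.imwrite('pics/m12.png',cv2.resize(c['frame'],(640,480))[:,:,::-1])
E
```

```text
clock: 25.65
position: [0.5591, 0.0951, 0.1447]
ee_rot: [0.645, 0.578, -0.373, 0.332]
ft_force: [-0.3, 0.3, -0.1]
grip_width: 0.502
25.65 [0.5591 0.0951 0.1447] [[0.053, 0.994, -0.097], [0.498, -0.11, -0.86], [-0.865, -0.003, -0.501]] [-0.3  0.3 -0.1] [ 0.56  0.3  -0.55  1.77 -0.42  1.11 -1.46] 0.5022760844728545
err [0.   0.02 0.08] rot [-0.002 -0.003 -0.   ]
key_grip [([0.5569, 0.1088, 0.1232], 0.59), ([0.3776, 0.0097, 0.0036], 0.32)]
lever_grip [([0.446, 0.1404, 0.1124], 0.65)]
[325.14262459 282.66518644] [325.11123329 250.57641047]
```

View pics/m12.png

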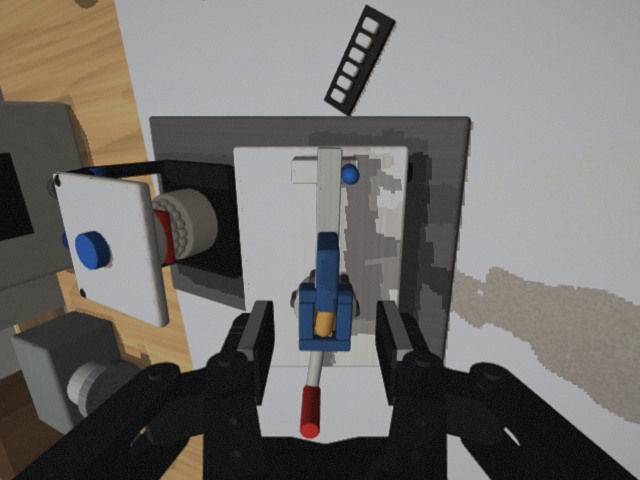

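The wrist view shows the fin at (326,270), midway between the open jaws, with the lever's red grip at (311,410) behind the head at its end position. Descending and gripping.

```bash
python3 -m crank '[[0.5,[0.1,1,-1.7],[0,0,0]],[0.5,[0.1,1,-1.75],[0,0,0]],[0.5,[0.1,0.9,-1.5],[0,0,0]],[0.5,[0.05,0.45,-0.8],[0,0,0]],[0.5,[0,0,0],[0,0,0]],[1,[0,0,0],[0,0,0]],[1,[0,0,0],[0,0,0]],[1,[0,0,0],[0,0,0]],[1,[0,0,0],[0,0,0]],[1,[0,0,0],[0,0,0]],[1,[0,0,0],[0,0,0]]]' 60
python3 -m crank '[[1,[-0.03,-0.25,0.43],[0,0,0]],[1,[-0.03,-0.25,0.43],[0,0,0]],[1,[0,0,0],[0,0,0]]]'
```

```text
clock: 26.72
position: [0.5629, 0.1274, 0.089]
ee_rot: [0.645, 0.577, -0.373, 0.334]
ft_force: [-3.3, -5.6, 7.1]
grip_width: 0.128
clock: 26.97
position: [0.5621, 0.1228, 0.0976]
ee_rot: [0.645, 0.577, -0.373, 0.333]
ft_force: [0.3, -0.5, -1.2]
grip_width: 0.125
```

```bash
python3 -m crank '[[1,[-0.09,-0.8,1.4],[0,0,0]],[1,[-0.18,-1.6,2.8],[0,0,0]],[1,[-0.1,-1.4,2.4],[0,0,0]],[1,[0,-1.5,2],[-0.104,0.011,0.002]],[1,[0,-2,1.5],[-0.104,0.011,0.002]],[1,[0,-3,0],[-0.104,0.011,0.002]],[1,[0,-3,0],[-0.104,0.011,0.001]],[1,[0,-3,0],[-0.105,0.012,0.001]],[1,[0,-3.5,0],[0,0,0.104]],[1,[0,-3.5,0],[0,0,0.104]],[1,[0,-3.5,0],[0,0,0.104]],[1,[0,-3.5,0],[0,0,0.104]]]'
python3 - <<'E'
from fit import *
st(); o=telemetry.get_obs(); T=R.from_quat(o['ee_rot']).as_matrix()
t=np.array([.5480,-.1777,.1]); print('shift',((t-o['position'])*100).round(2))
a=np.radians(17.8);X=np.array([np.cos(a),np.sin(a),0]);Z=np.array([0,0,1]); Rt=np.c_[-Z,X,np.cross(-Z,X)]
print('rot',R.from_matrix(Rt@T.T).as_rotvec().round(3))
c=cam('side'); marks(c,['lever_grip','key_grip','key_socket','tray'])
E
```

```text
clock: 27.97
position: [0.5577, -0.1804, 0.1978]
ee_rot: [0.414, 0.573, -0.415, 0.573]
ft_force: [0.4, 0.1, -1.4]
grip_width: 0.13
27.97 [ 0.5577 -0.1804  0.1978] [[-0.002, 0.949, 0.314], [-0.001, 0.314, -0.949], [-1.0, -0.002, 0.0]] [ 0.4  0.1 -1.4] [ 0.59  0.28 -0.44  1.55  0.12  1.34 -1.11] 0.12961026496542824
shift [-0.97  0.27 -9.78]
rot [ 0.001 -0.002 -0.009]
lever_grip [([0.4466, 0.1348, 0.112], 0.62)]
key_grip [([0.5525, -0.1794, 0.2363], 0.72), ([0.4461, 0.1337, 0.1142], 0.63)]
key_socket [([0.5161, -0.1944, 0.2066], 0.75)]
tray [([0.5323, -0.1919, -0.0011], 0.83)]
```

```bash
python3 -m crank '[[1,[-0.97,0.27,-2.5],[0.001,-0.002,-0.009]],[1,[0,0,-4],[0,0,0]],[1,[0,0,-4],[0,0,0]],[1,[0,0,-4],[0,0,0]],[1,[0,0,-3],[0,0,0]],[1,[0,0,-1.6],[0,0,0]],[1,[0,0,0],[0,0,0]],[1,[0,0,0],[0,0,0]]]'
python3 -m crank '[[1,[0,0,-0.5],[0,0,0]],[1,[0,0,-0.3],[0,0,0]],[1,[0,0,0],[0,0,0]],[1,[0,0,0],[0,0,0]]]'
python3 -m crank '[[1,[0,0,-0.2],[0,0,0]],[1,[0,0,0],[0,0,0]],[1,[0,0,0],[0,0,0]]]'
```

```text
clock: 28.88
position: [0.5482, -0.1751, 0.0067]
ee_rot: [0.418, 0.571, -0.418, 0.57]
ft_force: [1.0, -0.6, -0.8]
grip_width: 0.13
clock: 29.22
position: [0.5486, -0.1768, -0.0006]
ee_rot: [0.419, 0.57, -0.418, 0.57]
ft_force: [0.9, 0.2, -1.3]
grip_width: 0.126
clock: 29.47
position: [0.5481, -0.1768, -0.0033]
ee_rot: [0.418, 0.57, -0.418, 0.57]
ft_force: [-0.6, 0.2, -1.9]
grip_width: 0.128
```

```bash
python3 -m crank '[[1,[0,0,-0.2],[0,0,0]],[1,[0,0,0],[0,0,0]],[1,[0,0,0],[0,0,0]]]'
python3 -m crank '[[1,[0,0,-0.2],[0,0,0]],[1,[0,0,0],[0,0,0]],[1,[0,0,0],[0,0,0]]]'
```

```text
clock: 29.72
position: [0.548, -0.1767, -0.0055]
ee_rot: [0.418, 0.57, -0.418, 0.57]
ft_force: [-0.3, -0.0, -1.3]
grip_width: 0.13
clock: 29.97
position: [0.5483, -0.1771, -0.0069]
ee_rot: [0.418, 0.57, -0.419, 0.57]
ft_force: [-3.4, -0.1, 5.5]
grip_width: 0.131
```

Contact with the tray floor. Releasing and lifting clear.

```bash
python3 -m crank '[[0.5,[0,0,0],[0,0,0]],[0.5,[0,0,0],[0,0,0]],[0.5,[0,0,0],[0,0,0]],[0.5,[0,0,0],[0,0,0]],[0.5,[0,0,0],[0,0,0]],[0.5,[0,0,1],[0,0,0]],[0.5,[0,0,3],[0,0,0]],[0.5,[0,0,4],[0,0,0]],[0.5,[0,0,4],[0,0,0]],[0.5,[0,0,3],[0,0,0]],[0.5,[0,0,0],[0,0,0]],[0.5,[0,0,0],[0,0,0]]]'
python3 - <<'E'
from fit import *
st()
for n in('wrist','side'):
    c=cam(n,'end'+n); print(n); marks(c,['key_grip','key_socket','tray','lever_grip','tooth_card_a'])
    if n=='wrist': print(spot_in('key',c)[:1], onz(c,(318,125),.014))
E
```

```text
clock: 30.97
position: [0.5494, -0.177, 0.1453]
ee_rot: [0.419, 0.568, -0.418, 0.572]
ft_force: [-0.1, -0.8, -0.8]
grip_width: 0.498
30.97 [ 0.5494 -0.177   0.1453] [[0.004, 0.954, 0.3], [-0.002, 0.3, -0.954], [-1.0, 0.004, 0.003]] [-0.1 -0.8 -0.8] [ 0.6   0.29 -0.44  1.65  0.13  1.22 -1.13] 0.4976311922646681
wrist
key_grip [([0.5477, -0.1765, 0.0373], 0.57)]
key_socket [([0.5086, -0.1877, 0.0046], 0.69)]
tray [([0.5297, -0.1939, 0.002], 0.63)]
lever_grip []
tooth_card_a [([0.5934, -0.2721, 0.0007], 0.91)]
[{'location': [-0.0044, 0.0092, -0.3119], 'conf': 0.71}] [ 0.62031583 -0.14983378  0.014     ]
side
key_grip [([0.5428, -0.1783, 0.0324], 0.83)]
key_socket [([0.5063, -0.1929, 0.0011], 0.94), ([0.5927, -0.2715, -0.0017], 0.29)]
tray [([0.5288, -0.1906, -0.0019], 0.8)]
lever_grip [([0.4446, 0.1344, 0.1145], 0.82)]
tooth_card_a [([0.6851, 0.1357, -0.0019], 0.82), ([0.593, -0.271, 0.0014], 0.66)]
```

```bash
python3 -c "
from workcell import manip; print(manip.hand_in())"
```

```text
the job is handed in; nothing more can be done
None
```

The job is done and handed in at about 31 s. I put the key on the screw, swung the locknut lever to its stop, and laid the key back in its tray. The hand-in gave no verdict.

**Last checks**
- **Key in the tray:** its grip point is about 35 mm high and within 2 cm of the tray's centre. The socket reads about 3 mm high, so the key lies base down, and the gripper is clear of everything.
- **Lever tight:** at the stop the push force rose from about 3 N to 11 N, with the lever at about 171°. After the key came off it read about 175°. I take that as the screw springing back within its slack, so the locknut should be near 1.2 rad and the screw well under 0.3 rad. Neither joint can be read directly.
- **Key seated:** it went down with about 12 N of contact at the expected depth, with brass showing in the slot. Its measured position did not change during the swing.
- **Other things on the bench:** tooth_card_a was re-measured within about 4 mm of its start. tooth_card_b's last readings agree with its first to within about 5 mm. The others were not measured again, but the arm felt no unexpected contact.

**What disagreed**
- **Missed first grasp:** the gripper closed on nothing because the real fingertips sit about 31 mm short of the reported TCP. I found this by touching the top of the key's fin, then corrected for it in every later move.
- **Lever past 181°:** it went beyond the stated stop angle, which fits the screw taking up its 0.17 rad of slack against the key.

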